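# Set the click dial on the screen press and lock it

### The arm

A 7-joint arm with a two-finger parallel gripper is mounted at the origin on the work surface. World frame = base frame: x ahead of the robot, y to its left, z up, the work surface at z = 0. Lengths are in m, angles in rad, forces in N, time in s.
With the tool pointing down it reaches from about 0.425 to 0.95 m from the base axis. Payload 16.7 kg.
Tool frame: the origin (TCP) lies on the centre line of the jaws, within the pads' length; the fingertips stand 19 mm ahead of it and the grasp point (between the pads) is the TCP; x points along the fingers, y is the direction in which the jaws open and shut, and the axes are right-handed (so a half turn about x gives the same grasp; the last joint's range is limited). The gripper opens to 94 mm and grips with 3 to 60 N. Pads are 16 mm wide; open, the fingers measure 119 mm over their backs; the gripper's body (75 mm by 177 mm) begins 78 mm behind the grasp point.
Start: joints at [-1.395, 0.426, 0.074, 1.606, -0.034, 1.111, -0.067], TCP at [0.216, 0.639, 0.224] pointing down, gripper open.
Joint ranges: [-2.85, 2.85], [-0.5, 2.14], [-1.23, 1.37], [0.21, 2.46], [-1.02, 4.16], [0.16, 2.05], [-2.73, 2.73]. Speed limits (rad/s): [1.89, 1.89, 2.39, 2.39, 3.01, 3.01, 3.01].

### API

Orientations are given as a unit quaternion [x, y, z, w].
In Python, from cell import arm gives the robot as it stands. The module is installed in compiled form; this text tells all that it offers.
- The arm moves only by the tool move_arm, never from a script. Its argument "series" is a list of rows, each a list of 7 numbers: the shift along the tool's x, y, z in m, then the turn, a rotation vector about the tool's x, y, z in degrees, then the finger opening in m, from 0 to 0.094. A call has 1 to 20 rows; each row is the pose to reach, as a shift and turn from the pose commanded when the call began, along the tool's axes at that moment; what a row does not reach only later rows make up. A row lasts 1/10 s, in which the tool goes at most 50 mm and 8.59 degrees, less where a joint would pass 70% of its speed; a pose out of reach is approached as far as the arm can. A call with a gripper value outside its range is refused whole. The fingers move at their own pace and stop on an object; "force" is the grip in N (left out, the last holds). Time passes only in rows, so rows that repeat a pose let the fingers close. It gives the time, the measured TCP pose, the force and the opening at its end, in the units of the state.
- arm.get_obs(): the state, without advancing time (a new reading comes with each control period).
- arm.read_camera(name): name is "scene" or "top"; returns the picture (400x640x3 uint8, red, green, blue); there is no depth.
- arm.calibration(name): a dict with "fx", "fy", "cx", "cy" (pixels), "cam_to_world" (4x4, takes a point from camera to world coordinates). Camera axes: x right, y down, z forward; pixel columns grow to the right and rows downward; lengths in m; the calibration is good to about 2 mm. A picture is of the moment at which its call begins. calibration takes no time and is no camera call.
- arm.job_done(): hands the job in, once; it reports no verdict.
The state is a dict: "t": time; "joint_pos": joint angles; "joint_velocities": joint speeds; "joint_torque": joint torques, N m; "position": TCP position; "eef_rot": TCP orientation; "force": force on the tool from outside, world axes, zero at the start; "moment": the same for the moment, N m; "finger_gap": finger opening in m.
Only numpy, scipy, OpenCV 4.12 (cv2) and the standard library are available. Lean on these libraries where they do the work, as an engineer would, in place of code of your own. Each camera call takes 0.05 s, during which the arm holds its last target. There are 200 camera calls.

### The job

The dial with the orange cap on the screen press has lost its marks, so set it by feel: turn it anticlockwise (seen from above) until it meets its stop, gently and without forcing it past the stop, then turn it clockwise exactly five clicks. Then push the lever with the red ball fully over to the far side to lock the setting. Leave the green-capped dial and everything lying around as they are.

Things in the scene. Friction and masses are not known exactly. Their poses are not given: they have to be found in the camera images.
- press_bed: Aluminium bed plate of the press, 250 (x) by 470 (y) by 15 mm, with a low printing screen (35 mm high) fixed beyond its far edge. Origin: centre of its underside; x points away from the robot, to the far side; y runs along the row of controls. Three control pods stand on it 150 mm apart, 50 mm beyond its centre line, in any order.
- orange_grip (a point): Point on the vertical axis of the orange-capped dial, at the height to grip it: a plain round black knob with fine ribs, 44 mm in diameter, 40 mm tall, without marks. This point is 16 mm below the knob's top, 28 mm above its pod's flat top (75 mm above the table), and does not turn. Clockwise from above counts up. At the start the dial rests 2 to 7 clicks above its lowest rest (click 0).
- orange_top (a point): Centre of the orange cap on top of the dial; does not turn. Clicks: spring-held rests, worn and UNEVEN, 17 to 26 degrees apart, so the angle turned does not give the count. It takes about 0.25 to 0.4 N m to climb out of a rest; halfway the torque changes sign and the dial snaps into the next rest. Let go between rests, it falls into the nearer one. Wanted: 5 clicks clockwise from click 0.
- orange_pod: Grey pod, 100 x 100 x 60 mm, with the orange-capped dial at its centre. Origin: centre of its underside, 15 mm above the table; axes as the bed. The dial's stop: about 4 degrees below click 0 it meets an elastic stop, 4 N m per rad. Felt as over 0.45 N m. Released there it returns to click 0 (that is not a click). Over 9 degrees past first touch (some 0.75 N m) the stop is damaged.
- tongue_end (a point): End of a small steel tongue (30 mm wide, 12 mm thick) that stands 10 mm out of the far face of the orange pod, 20 mm above the pod's underside. The dial pushes it out by about 0.1 mm a click: too little to measure. Not to be touched.
- tongue_ref (a point): Fixed point of the orange pod where the end of the tongue stands at click 0; same axes as the press bed.
- green_grip (a point): As orange_grip, for the green-capped dial: same size and shape, on a like pod. Not to be turned.
- lever_pod: Low grey block, 90 (x) by 60 (y) by 30 mm, that carries the lock lever. Origin: centre of its underside, 15 mm above the table; same axes as the press bed. The lever's hinge is level, along y, 35 mm above this origin.
- lever_knob (a point): Centre of the red ball (26 mm in diameter) at the end of the lock lever, 85 mm from the hinge, on a 10 mm steel rod.
- lock_lever (a joint): Angle of the lock lever, rad: 0 (unlocked) leaning 0.5 rad towards the near side (-x of the press bed), 1.0 (locked, end of travel) leaning 0.5 rad to the far side. It has friction (about 3 N at the ball) and stays where it is left.
- tape_roll: Bystander: roll of paper tape lying flat on the near strip of the bed, 84 mm in diameter, 24 mm high. Origin: centre of its underside.
- small_pot: Bystander: small pot with a blue cap on the near strip of the bed, 48 mm in diameter, 50 mm high. Origin: centre of its underside.
- ink_knife: Bystander: ink spatula with a black handle, 200 mm long, lying on the table. Origin: centre of its underside.
- ink_tub: Bystander: ink tub with a green lid, 100 mm in diameter, 110 mm high. Origin: centre of its underside.
- ink_tub2: Bystander: ink tub with a black lid, 90 mm in diameter, 90 mm high. Origin: centre of its underside.
- squeegee: Bystander: wooden squeegee with a green blade up, 250 mm long, 73 mm high. Origin: centre of its underside.
- spray_bottle: Bystander: bottle with a green cap, 70 mm in diameter, 200 mm high. Origin: centre of its underside.
- green_rim (a point): Point on the rim of the green-capped dial, 22 mm from its axis; it turns with that dial.

How it is judged:
On the way, in this order (a step that is already met when the one before it is completed fails the run):
1. the orange-capped dial is turned back to its stop (at or below click 0), with the lever still unlocked (x of tongue_end in the frame of tongue_ref below 1.57e-05 m and value of joint lock_lever below 0.3 rad), for 0.05 s.
2. the orange-capped dial stands at click five, with the lever still unlocked (x of tongue_end in the frame of tongue_ref between 0.0004555 and 0.0005288 m and value of joint lock_lever below 0.3 rad), for 0.2 s.
3. the lock lever is pushed over to the far side with the dial still at click five (x of tongue_end in the frame of tongue_ref between 0.0004555 and 0.0005288 m and value of joint lock_lever above 0.85 rad), for 0.1 s.
At the end, for the whole second after the job is handed in: The orange-capped dial rests at the fifth click above its lowest rest (within 7 degrees of that rest) and the lock lever leans to the far side (over 0.85 of its 1.0 rad) (all of step 3); the robot touches nothing.
It fails at once if the orange-capped dial is forced more than about 9 degrees past its stop (x of tongue_end in the frame of tongue_ref below -6.81e-05 m).
It fails at once if the green-capped dial is turned by more than about 0.15 rad (distance of green_rim from where it was at the start of the episode above 0.0033 m).
It fails at once if one of the things lying around is moved by more than 30 mm (distance of any of tape_roll, small_pot, ink_knife, ink_tub, ink_tub2, squeegee, spray_bottle from where it was at the start of the episode above 0.03 m).
It also fails if it takes over 72 s, if anything falls off the work surface, if the arm or the gripper's body presses on something with over 40 N, if the wrist force passes 120 N, or if a joint passes its speed limit or range.

## Working session

There is one attempt and no reset: what is moved stays moved. The work goes in short steps, Python scripts to look and compute and a tool call to move; the robot and the scene stay as the last step left them, time stands still between calls to the robot, and variables do not carry over. Pictures are saved under pics/ and viewed, about 8 in all and at most 12, crops included, and the job is handed in when it is done.

Besides the shell and the picture viewer there is one more tool, called in YAML: its name, and indented under it one key for each argument. move_arm: Moves the arm, as the interface text tells. Its arguments: {"type":"object","properties":{"series":{"type":"array"},"force":{"type":"number"}},"required":["series"]}

```bash
mkdir -p pics; python3 - <<'E'
from cell import arm
import cv2,numpy as np
for n in("scene","top"):
    cv2.imwrite(f"pics/{n}0.png",arm.read_camera(n)[:,:,::-1]); c=arm.calibration(n); print(n,c["fx"],c["fy"],c["cx"],c["cy"]); print(np.round(c["cam_to_world"],4).tolist())
o=arm.get_obs(); print({k:np.round(v,4).tolist() for k,v in o.items()})
E
```

```text
scene 383.6490363303799 383.6490363303799 320.27841385546157 201.03977770090646
[[-0.8503, 0.4506, -0.2719, 0.846], [0.5261, 0.7161, -0.4588, 0.4425], [-0.012, -0.5332, -0.8459, 1.1249], [0.0, 0.0, 0.0, 1.0]]
top 442.1153811504542 442.1153811504542 316.65717753812294 194.7990498704889
[[-0.0124, -0.9835, 0.1804, 0.2828], [-0.9998, 0.0146, 0.0109, -0.0958], [-0.0133, -0.1803, -0.9835, 1.4898], [0.0, 0.0, 0.0, 1.0]]
{'t': 0.1, 'joint_pos': [-1.3945, 0.4267, 0.0738, 1.6065, -0.0341, 1.1108, -0.0671], 'joint_velocities': [-0.0008, -0.0026, -0.0017, -0.0011, 0.0007, -0.0001, -0.0006], 'joint_torque': [0.0087, -93.7474, 3.6768, -45.5043, -0.0488, 0.0168, 0.0001], 'position': [0.216, 0.6391, 0.2239], 'eef_rot': [0.1143, 0.6978, -0.1151, 0.6977], 'force': [-0.7638, -1.2821, 0.2954], 'moment': [0.0103, -0.0041, -0.0134], 'finger_gap': 0.0939}
```

View pics/scene0.png

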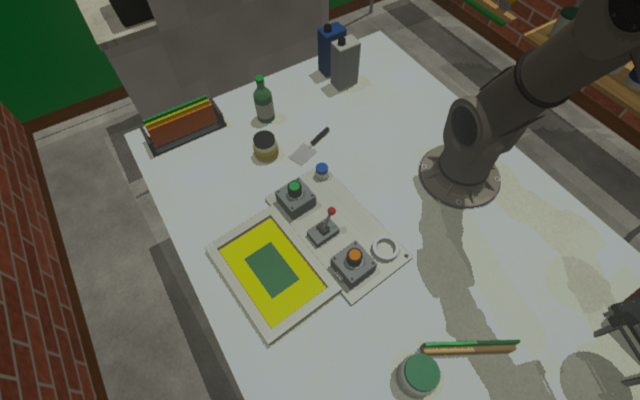

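View pics/top0.png

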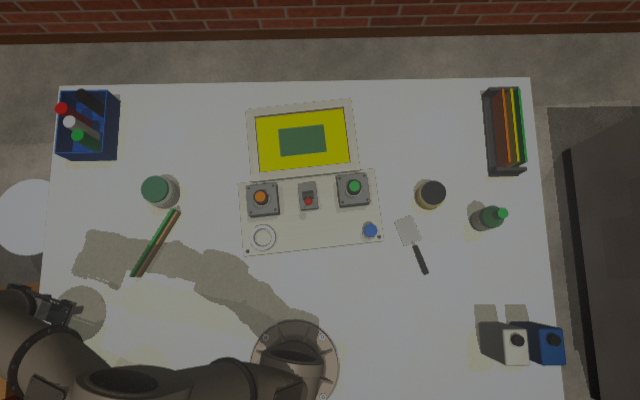

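The top picture shows the orange cap near (260,197), the green cap near (354,186) and the red ball near (308,201). In the scene picture the orange cap is near (355,256) and the ball near (332,211). I'll enlarge these next.

```bash
python3 - <<'E'
import cv2,numpy as np
a=cv2.imread("pics/top0.png")[160:260,230:390]; b=cv2.imread("pics/scene0.png")[160:300,260:420]
cv2.imwrite("pics/c0.png",cv2.resize(a,None,fx=5,fy=5,interpolation=2)); cv2.imwrite("pics/c1.png",cv2.resize(b,None,fx=4,fy=4,interpolation=2))
E
```

```text
(no output)
```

View pics/c0.png

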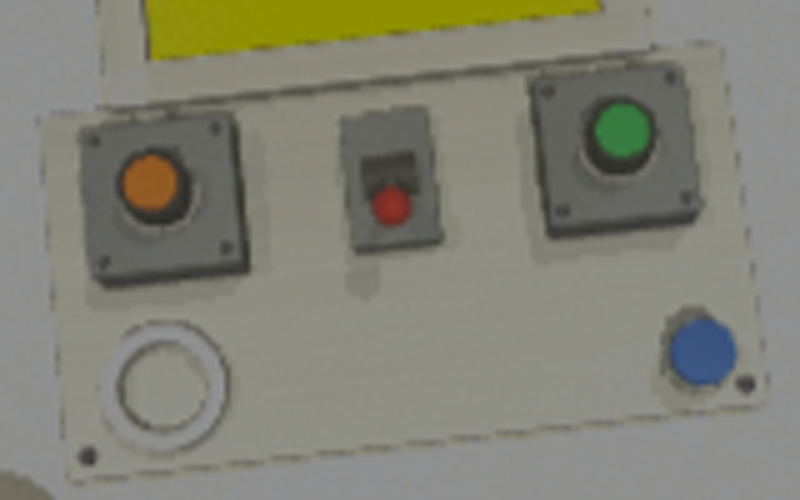

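View pics/c1.png

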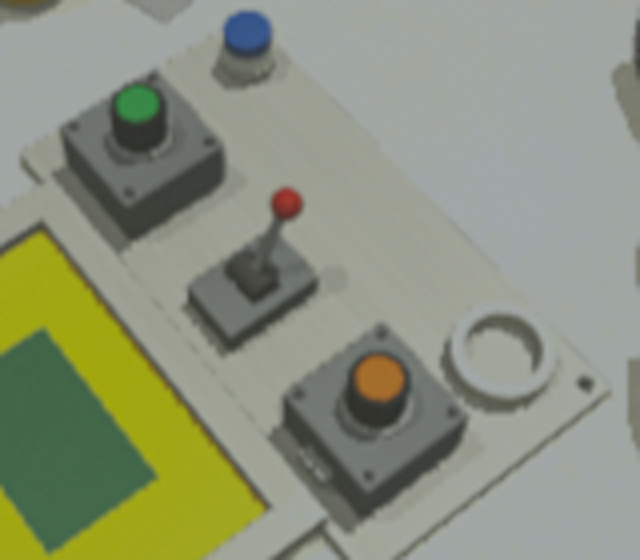

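The crops put the orange cap at (150,182) in c0 and (379,379) in c1, the green cap at (622,130) and (137,103), and the red ball at (391,207) and (287,203). I'll triangulate these and check the heights.

```bash
cat > h.py <<'E'
from cell import arm
import numpy as np
from scipy.spatial.transform import Rotation as R
def ray(n,u,v):
    c=arm.calibration(n);M=np.array(c["cam_to_world"]);d=M[:3,:3]@[(u-c["cx"])/c["fx"],(v-c["cy"])/c["fy"],1];return M[:3,3],d/np.linalg.norm(d)
def tri(pt,ps):
    A=0;b=0
    for n,p in(("top",pt),("scene",ps)):
        o,d=ray(n,*p);P=np.eye(3)-np.outer(d,d);A=A+P;b=b+P@o
    return np.linalg.solve(A,b)
def atz(n,p,z):
    o,d=ray(n,*p);return o+d*(z-o[2])/d[2]
E
python3 - <<'E'
from h import *
T=lambda x,y:((x+.5)/5-.5+230,(y+.5)/5-.5+160)
S=lambda x,y:((x+.5)/4-.5+260,(y+.5)/4-.5+160)
P={}
for k,a,b in(("orange",(150,182),(379,379)),("green",(622,130),(137,103)),("ball",(391,207),(287,203)),("pot",(702,352),(247,32))):
    P[k]=tri(T(*a),S(*b)); print(k,P[k].round(4),[atz(n,p,.091).round(4).tolist() for n,p in(("top",T(*a)),("scene",S(*b)))])
d=P["green"]-P["orange"];print(np.linalg.norm(d[:2]),"bed y yaw",np.degrees(np.arctan2(d[1],d[0])))
# bed corners
for c in((40,120),(722,45),(768,403),(70,482)):print(atz("top",T(*c),.015).round(4))
for c in((22,160),(385,560),(608,390)):print(atz("scene",S(*c),.015).round(4))
o=arm.get_obs();print(R.from_quat(o["eef_rot"]).as_matrix().round(4).tolist())
E
```

```text
orange [0.5338 0.1    0.1154] [[0.5382, 0.1035, 0.091], [0.5263, 0.0918, 0.091]]
green [ 0.5624 -0.1991  0.1173] [[0.5678, -0.2011, 0.091], [0.5549, -0.2158, 0.091]]
ball [ 0.5139 -0.0528  0.1259] [[0.5196, -0.0516, 0.091], [0.5024, -0.0703, 0.091]]
pot [ 0.4271 -0.2515  0.0571] [[0.4237, -0.2477, 0.091], [0.4405, -0.2295, 0.091]]
0.3004939918671154 bed y yaw -84.53823759087777
[0.5963 0.1901 0.015 ]
[ 0.6416 -0.2769  0.015 ]
[ 0.3968 -0.2986  0.015 ]
[0.3507 0.1653 0.015 ]
[ 0.6466 -0.2652  0.015 ]
[0.5809 0.1876 0.015 ]
[0.3567 0.1684 0.015 ]
[[-0.0003, 0.3201, 0.9474], [-0.0011, 0.9474, -0.3201], [-1.0, -0.0011, 0.0001]]
```

Orange top comes out at z=0.115 (expected 0.119), green–orange at 300.5 mm (expected 300) and the ball at z=0.126 (expected 0.125), so these fit. I'll move above the orange dial.

move_arm:
  series:
    - [0, -0.409, 0.474, 0, 0, 0, 0.094]
    - [0, -0.409, 0.474, 0, 0, 0, 0.094]
    - [0, -0.409, 0.474, 0, 0, 0, 0.094]
    - [0, -0.409, 0.474, 0, 0, 0, 0.094]
    - [0, -0.409, 0.474, 0, 0, 0, 0.094]
    - [0, -0.409, 0.474, 0, 0, 0, 0.094]
    - [0, -0.409, 0.474, 0, 0, 0, 0.094]
    - [0, -0.409, 0.474, 0, 0, 0, 0.094]
    - [0, -0.409, 0.474, 0, 0, 0, 0.094]
    - [0, -0.409, 0.474, 0, 0, 0, 0.094]
    - [0, -0.409, 0.474, 0, 0, 0, 0.094]
    - [0, -0.409, 0.474, 0, 0, 0, 0.094]
    - [0, -0.409, 0.474, 0, 0, 0, 0.094]
    - [0, -0.409, 0.474, 0, 0, 0, 0.094]
    - [0, -0.409, 0.474, 0, 0, 0, 0.094]
    - [0, -0.409, 0.474, 0, 0, 0, 0.094]

```text
t: 1.7
position: [0.5336, 0.1014, 0.2243]
eef_rot: [0.114, 0.698, -0.114, 0.698]
force: [-0.2, -0.2, 0.3]
finger_gap: 0.0936
```

```bash
cat > s.py <<'E'
from h import *
o=arm.get_obs();M=R.from_quat(o["eef_rot"]).as_matrix()
print("t",round(o["t"],2),"q",np.round(o["joint_pos"],3).tolist(),"p",np.round(o["position"],4).tolist(),"y-axis yaw",round(float(np.degrees(np.arctan2(M[1,1],M[0,1]))),2),"F",np.round(o["force"],2).tolist(),"M",np.round(o["moment"],3).tolist(),"gap",round(float(o["finger_gap"]),4),"tq7",round(float(o["joint_torque"][6]),3))
E
python3 s.py
```

```text
t 1.7 q [-0.647, 0.218, 0.398, 1.921, -0.099, 1.022, 1.04] p [0.5336, 0.1014, 0.2243] y-axis yaw 71.41 F [-0.23, -0.24, 0.28] M [-0.013, -0.017, 0.011] gap 0.0936 tq7 0.012
```

move_arm:
  series:
    - [0.01, 0, 0, 8, 0, 0, 0.094]
    - [0.02, 0, 0, 16, 0, 0, 0.094]
    - [0.03, 0, 0, 24, 0, 0, 0.094]
    - [0.04, 0, 0, 32, 0, 0, 0.094]
    - [0.05, 0, 0, 40, 0, 0, 0.094]
    - [0.06, 0, 0, 48, 0, 0, 0.094]
    - [0.07, 0, 0, 56, 0, 0, 0.094]
    - [0.08, 0, 0, 64, 0, 0, 0.094]
    - [0.08, 0, 0, 72, 0, 0, 0.094]
    - [0.08, 0, 0, 80, 0, 0, 0.094]
    - [0.08, 0, 0, 80, 0, 0, 0.094]
    - [0.08, 0, 0, 80, 0, 0, 0.094]

```text
t: 2.9
position: [0.5338, 0.1014, 0.1444]
eef_rot: [-0.535, -0.462, 0.535, -0.462]
force: [-0.6, -0.1, 0.3]
finger_gap: 0.0941
```

```bash
python3 s.py; python3 - <<'E'
from cell import arm
import cv2,numpy as np
a=arm.read_camera("top")[120:240,200:330,::-1];b=arm.read_camera("scene")[180:320,270:430,::-1]
a=cv2.resize(a,(520,480),interpolation=2);b=cv2.resize(b,None,fx=480/140,fy=480/140,interpolation=2)[:,:280+0]if 0 else cv2.resize(b,(549,480),interpolation=2)
cv2.imwrite("pics/d.png",cv2.resize(np.hstack([a,b]),(800,359)))
E
```

```text
t 2.9 q [-0.826, 0.355, 0.639, 2.008, -0.276, 0.864, -0.181] p [0.5338, 0.1014, 0.1444] y-axis yaw -8.32 F [-0.61, -0.1, 0.28] M [-0.068, 0.083, -0.03] gap 0.0941 tq7 -0.728
```

View pics/d.png

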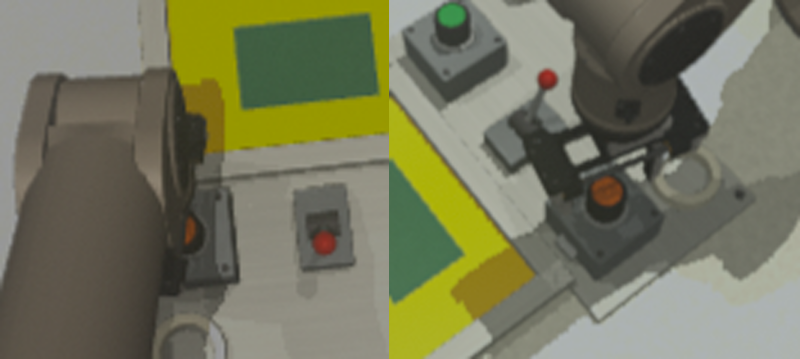

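The scene view shows the orange knob between the two open fingers. J7 rises anticlockwise, so I'll wind another 50° clockwise to make room, then descend to grip height.

move_arm:
  series:
    - [0, 0, 0, 8, 0, 0, 0.094]
    - [0, 0, 0, 16, 0, 0, 0.094]
    - [0, 0, 0, 24, 0, 0, 0.094]
    - [0.01, 0, 0, 32, 0, 0, 0.094]
    - [0.02, 0.0005, 0.001, 40, 0, 0, 0.094]
    - [0.03, 0.0005, 0.001, 48, 0, 0, 0.08]
    - [0.038, 0.0005, 0.001, 50, 0, 0, 0.07]
    - [0.041, 0.0005, 0.001, 50, 0, 0, 0.06]
    - [0.041, 0.0005, 0.001, 50, 0, 0, 0.06]
    - [0.041, 0.0005, 0.001, 50, 0, 0, 0.06]
  force: 10

```text
t: 4.0
position: [0.5347, 0.0991, 0.1038]
eef_rot: [0.681, 0.192, -0.68, 0.192]
force: [-0.2, 0.6, -0.3]
finger_gap: 0.0609
```

```bash
python3 s.py
```

```text
t 4.0 q [-0.932, 0.475, 0.807, 2.043, -0.472, 0.814, -0.869] p [0.5347, 0.0991, 0.1038] y-axis yaw -58.53 F [-0.22, 0.59, -0.26] M [-0.084, 0.223, -0.028] gap 0.0609 tq7 0.101
```

move_arm:
  series:
    - [0, 0, 0, 0, 0, 0, 0.04]
    - [0, 0, 0, 0, 0, 0, 0.04]
    - [0, 0, 0, 0, 0, 0, 0.04]
    - [0, 0, 0, 0, 0, 0, 0.04]
    - [0, 0, 0, 0, 0, 0, 0.04]
  force: 10

```text
t: 4.5
position: [0.5343, 0.0999, 0.1038]
eef_rot: [-0.681, -0.192, 0.681, -0.191]
force: [-3.0, 3.5, 7.0]
finger_gap: 0.0437
```

```bash
python3 s.py
```

```text
t 4.5 q [-0.934, 0.475, 0.807, 2.043, -0.473, 0.815, -0.871] p [0.5343, 0.0999, 0.1038] y-axis yaw -58.62 F [-2.98, 3.49, 6.97] M [0.837, 1.024, -0.042] gap 0.0437 tq7 0.043
```

Knob held at 43.7 mm gap (44 expected). The lateral force shows I'm about 1 mm off along tool y, so I'll correct that and do a light-grip trial turn to learn the slip torque.

move_arm:
  series:
    - [0, -0.001, 0, 0, 0, 0, 0.04]
    - [0, -0.001, 0, 0, 0, 0, 0.04]
    - [0, -0.001, 0, 0, 0, 0, 0.04]

```text
t: 4.8
position: [0.5342, 0.1001, 0.1038]
eef_rot: [0.681, 0.191, -0.681, 0.191]
force: [-0.9, -0.1, 5.8]
finger_gap: 0.044
```

```bash
python3 s.py
```

```text
t 4.8 q [-0.935, 0.475, 0.808, 2.044, -0.472, 0.814, -0.873] p [0.5342, 0.1001, 0.1038] y-axis yaw -58.66 F [-0.87, -0.13, 5.79] M [-0.114, 0.468, -0.0] gap 0.044 tq7 -0.009
```

move_arm:
  series:
    - [0, 0, 0, -4, 0, 0, 0.04]
    - [0, 0, 0, -4, 0, 0, 0.04]

```text
t: 5.0
position: [0.5342, 0.1003, 0.1037]
eef_rot: [0.674, 0.215, -0.673, 0.215]
force: [-0.0, 1.1, 4.3]
finger_gap: 0.0438
```

```bash
python3 s.py
```

```text
t 5.0 q [-0.922, 0.468, 0.788, 2.043, -0.458, 0.81, -0.815] p [0.5342, 0.1003, 0.1037] y-axis yaw -54.58 F [-0.0, 1.11, 4.33] M [0.378, 0.161, -0.099] gap 0.0438 tq7 1.586
```

move_arm:
  series:
    - [0, 0, 0, -4, 0, 0, 0.04]
    - [0, 0, 0, -4, 0, 0, 0.04]

```text
t: 5.2
position: [0.5341, 0.1004, 0.1037]
eef_rot: [0.666, 0.238, -0.666, 0.238]
force: [-0.9, 3.3, 5.2]
finger_gap: 0.0436
```

```bash
python3 s.py
```

```text
t 5.2 q [-0.909, 0.462, 0.77, 2.043, -0.445, 0.807, -0.76] p [0.5341, 0.1004, 0.1037] y-axis yaw -50.63 F [-0.9, 3.34, 5.23] M [0.665, 0.439, -0.006] gap 0.0436 tq7 1.422
```

move_arm:
  series:
    - [0, 0, 0, -4, 0, 0, 0.04]
    - [0, 0, 0, -4, 0, 0, 0.04]

```text
t: 5.4
position: [0.534, 0.1005, 0.1037]
eef_rot: [0.657, 0.261, -0.657, 0.261]
force: [-2.9, 3.1, 6.2]
finger_gap: 0.0436
```

```bash
python3 s.py
```

```text
t 5.4 q [-0.896, 0.456, 0.751, 2.042, -0.432, 0.804, -0.703] p [0.534, 0.1005, 0.1037] y-axis yaw -46.65 F [-2.92, 3.06, 6.19] M [0.827, 0.671, 0.141] gap 0.0436 tq7 1.258
```

move_arm:
  series:
    - [0, 0, 0, 0, 0, 0, 0.04]
    - [0, 0, 0, 0, 0, 0, 0.04]

```text
t: 5.6
position: [0.534, 0.1005, 0.1037]
eef_rot: [0.657, 0.261, -0.657, 0.26]
force: [-2.7, 4.3, 7.6]
finger_gap: 0.0436
```

```bash
python3 s.py;python3 s.py
```

```text
t 5.6 q [-0.897, 0.456, 0.752, 2.042, -0.432, 0.804, -0.705] p [0.534, 0.1005, 0.1037] y-axis yaw -46.79 F [-2.73, 4.29, 7.6] M [0.91, 0.761, 0.167] gap 0.0436 tq7 -0.125
t 5.6 q [-0.897, 0.456, 0.752, 2.042, -0.432, 0.804, -0.705] p [0.534, 0.1005, 0.1037] y-axis yaw -46.79 F [-2.73, 4.29, 7.6] M [0.91, 0.761, 0.167] gap 0.0436 tq7 -0.125
```

move_arm:
  series:
    - [0, 0, 0, -4, 0, 0, 0.04]
    - [0, 0, 0, -4, 0, 0, 0.04]
    - [0, 0, 0, -4, 0, 0, 0.04]

```text
t: 5.9
position: [0.5338, 0.1006, 0.1036]
eef_rot: [-0.648, -0.284, 0.648, -0.283]
force: [-3.3, 3.9, 7.9]
finger_gap: 0.0437
```

```bash
python3 s.py
```

```text
t 5.9 q [-0.884, 0.45, 0.733, 2.042, -0.419, 0.801, -0.648] p [0.5338, 0.1006, 0.1036] y-axis yaw -42.77 F [-3.26, 3.92, 7.85] M [0.901, 0.947, 0.263] gap 0.0437 tq7 -0.039
```

move_arm:
  series:
    - [0, 0, 0, -4, 0, 0, 0.04]
    - [0, 0, 0, -4, 0, 0, 0.04]
    - [0, 0, 0, -4, 0, 0, 0.04]

```text
t: 6.2
position: [0.5338, 0.1007, 0.1036]
eef_rot: [-0.638, -0.306, 0.638, -0.305]
force: [-2.0, 4.6, 6.7]
finger_gap: 0.0436
```

```bash
python3 s.py
```

```text
t 6.2 q [-0.871, 0.444, 0.715, 2.041, -0.406, 0.798, -0.591] p [0.5338, 0.1007, 0.1036] y-axis yaw -38.79 F [-2.03, 4.63, 6.71] M [1.131, 0.907, -0.15] gap 0.0436 tq7 0.328
```

The moment z shows one click passed (halfway near 8°, rest near 18°, now just past it). At least one click remains, and a stop would show by about 9° past a rest, so I'll go on in small steps.

move_arm:
  series:
    - [0, -0.0008, -0.0005, -3, 0, 0, 0.04]
    - [0, -0.0008, -0.0005, -3, 0, 0, 0.04]
  force: 13

```text
t: 6.4
position: [0.5336, 0.1009, 0.1036]
eef_rot: [0.629, 0.323, -0.629, 0.322]
force: [-0.7, 1.5, 6.8]
finger_gap: 0.0437
```

```bash
python3 s.py
```

```text
t 6.4 q [-0.862, 0.44, 0.701, 2.041, -0.395, 0.795, -0.549] p [0.5336, 0.1009, 0.1036] y-axis yaw -35.72 F [-0.68, 1.45, 6.83] M [0.247, 0.52, -0.097] gap 0.0437 tq7 1.121
```

move_arm:
  series:
    - [0, 0, 0, -3, 0, 0, 0.04]
    - [0, 0, 0, -3, 0, 0, 0.04]

```text
t: 6.6
position: [0.5336, 0.101, 0.1036]
eef_rot: [-0.621, -0.339, 0.621, -0.339]
force: [-2.2, 0.7, 6.4]
finger_gap: 0.0437
```

```bash
python3 s.py
```

```text
t 6.6 q [-0.852, 0.436, 0.687, 2.04, -0.386, 0.794, -0.505] p [0.5336, 0.101, 0.1036] y-axis yaw -32.71 F [-2.18, 0.66, 6.45] M [0.353, 0.801, -0.062] gap 0.0437 tq7 1.079
```

move_arm:
  series:
    - [0, 0, 0, -4, 0, 0, 0.04]
    - [0, 0, 0, -4, 0, 0, 0.04]

```text
t: 6.8
position: [0.5334, 0.1011, 0.1036]
eef_rot: [-0.608, -0.361, 0.608, -0.36]
force: [-3.4, 1.3, 7.6]
finger_gap: 0.0435
```

```bash
python3 s.py
```

```text
t 6.8 q [-0.838, 0.431, 0.669, 2.04, -0.374, 0.792, -0.447] p [0.5334, 0.1011, 0.1036] y-axis yaw -28.66 F [-3.44, 1.28, 7.6] M [0.474, 1.053, 0.135] gap 0.0435 tq7 1.285
```

move_arm:
  series:
    - [0, -0.0006, 0.0003, -2, 0, 0, 0.04]
    - [0, -0.0006, 0.0003, -4, 0, 0, 0.04]
    - [0, -0.0006, 0.0003, -4, 0, 0, 0.04]
  force: 25

```text
t: 7.1
position: [0.5332, 0.1011, 0.1036]
eef_rot: [0.595, 0.382, -0.595, 0.382]
force: [-0.0, 2.7, 5.0]
finger_gap: 0.0436
```

```bash
python3 s.py
```

```text
t 7.1 q [-0.826, 0.426, 0.651, 2.04, -0.361, 0.788, -0.39] p [0.5332, 0.1011, 0.1036] y-axis yaw -24.65 F [-0.01, 2.67, 5.01] M [0.692, 0.301, 0.235] gap 0.0436 tq7 0.604
```

move_arm:
  series:
    - [0, 0, 0, -3, 0, 0, 0.04]
    - [0, 0, 0, -3, 0, 0, 0.04]
    - [0, 0, 0, -3, 0, 0, 0.04]

```text
t: 7.4
position: [0.533, 0.1012, 0.1036]
eef_rot: [0.585, 0.397, -0.585, 0.397]
force: [0.1, 2.1, 7.0]
finger_gap: 0.0437
```

```bash
python3 s.py
```

```text
t 7.4 q [-0.816, 0.422, 0.637, 2.04, -0.352, 0.787, -0.347] p [0.533, 0.1012, 0.1036] y-axis yaw -21.72 F [0.06, 2.08, 6.97] M [0.769, 0.498, 0.343] gap 0.0437 tq7 -0.226
```

move_arm:
  series:
    - [0, 0, 0, -3, 0, 0, 0.04]
    - [0, 0, 0, -3, 0, 0, 0.04]
    - [0, 0, 0, -3, 0, 0, 0.04]

```text
t: 7.7
position: [0.5329, 0.1012, 0.1036]
eef_rot: [0.575, 0.412, -0.575, 0.412]
force: [-1.9, 2.8, 7.3]
finger_gap: 0.0437
```

```bash
python3 s.py
```

```text
t 7.7 q [-0.806, 0.419, 0.624, 2.039, -0.343, 0.785, -0.304] p [0.5329, 0.1012, 0.1036] y-axis yaw -18.73 F [-1.92, 2.8, 7.25] M [0.851, 0.673, 0.264] gap 0.0437 tq7 -0.119
```

move_arm:
  series:
    - [0, 0, 0, -3, 0, 0, 0.04]
    - [0, 0, 0, -3, 0, 0, 0.04]
    - [0, 0, 0, -3, 0, 0, 0.04]

```text
t: 8.0
position: [0.5328, 0.1013, 0.1036]
eef_rot: [-0.564, -0.427, 0.564, -0.426]
force: [-1.8, 4.1, 7.9]
finger_gap: 0.0436
```

```bash
python3 s.py
```

```text
t 8.0 q [-0.796, 0.416, 0.61, 2.039, -0.335, 0.784, -0.26] p [0.5328, 0.1013, 0.1036] y-axis yaw -15.76 F [-1.84, 4.08, 7.87] M [0.867, 0.797, -0.243] gap 0.0436 tq7 0.388
```

move_arm:
  series:
    - [0, 0, 0, -3, 0, 0, 0.04]
    - [0, 0, 0, -3, 0, 0, 0.04]
    - [0, 0, 0, -3, 0, 0, 0.04]

```text
t: 8.3
position: [0.5327, 0.1013, 0.1035]
eef_rot: [-0.552, -0.442, 0.553, -0.441]
force: [-3.6, 3.9, 8.5]
finger_gap: 0.0438
```

```bash
python3 s.py
```

```text
t 8.3 q [-0.786, 0.413, 0.597, 2.039, -0.327, 0.783, -0.216] p [0.5327, 0.1013, 0.1035] y-axis yaw -12.77 F [-3.62, 3.85, 8.5] M [0.847, 0.934, -0.391] gap 0.0438 tq7 0.499
```

move_arm:
  series:
    - [0, 0, 0, -3, 0, 0, 0.04]
    - [0, 0, 0, -3, 0, 0, 0.04]
    - [0, 0, 0, -3, 0, 0, 0.04]

```text
t: 8.6
position: [0.5326, 0.101, 0.1034]
eef_rot: [-0.541, -0.456, 0.541, -0.455]
force: [-3.6, 2.4, 7.0]
finger_gap: 0.0438
```

```bash
python3 s.py
```

```text
t 8.6 q [-0.775, 0.41, 0.583, 2.038, -0.318, 0.782, -0.172] p [0.5326, 0.101, 0.1034] y-axis yaw -9.78 F [-3.6, 2.41, 6.95] M [0.581, 0.845, -0.276] gap 0.0438 tq7 0.411
```

move_arm:
  series:
    - [0, 0, 0, -3, 0, 0, 0.04]
    - [0, 0, 0, -3, 0, 0, 0.04]
    - [0, 0, 0, -3, 0, 0, 0.04]

```text
t: 8.9
position: [0.5324, 0.1007, 0.1033]
eef_rot: [-0.529, -0.47, 0.529, -0.469]
force: [-3.5, 0.5, 6.0]
finger_gap: 0.0438
```

```bash
python3 s.py
```

```text
t 8.9 q [-0.765, 0.407, 0.57, 2.038, -0.309, 0.781, -0.128] p [0.5324, 0.1007, 0.1033] y-axis yaw -6.82 F [-3.47, 0.51, 6.01] M [0.125, 1.08, -0.186] gap 0.0438 tq7 0.355
```

move_arm:
  series:
    - [0, -0.0008, 0, -3, 0, 0, 0.04]
    - [0, -0.0008, 0, -3, 0, 0, 0.04]
    - [0, -0.0008, 0, -3, 0, 0, 0.04]

```text
t: 9.2
position: [0.5322, 0.0999, 0.1033]
eef_rot: [-0.516, -0.483, 0.517, -0.483]
force: [0.3, -4.2, 0.8]
finger_gap: 0.0433
```

```bash
python3 s.py
```

```text
t 9.2 q [-0.756, 0.404, 0.558, 2.039, -0.3, 0.778, -0.085] p [0.5322, 0.0999, 0.1033] y-axis yaw -3.89 F [0.27, -4.16, 0.78] M [-1.374, 0.006, -0.426] gap 0.0433 tq7 0.504
```

move_arm:
  series:
    - [0, 0, 0, -3, 0, 0, 0.04]
    - [0, 0, 0, -3, 0, 0, 0.04]
    - [0, 0, 0, -3, 0, 0, 0.04]

```text
t: 9.5
position: [0.5321, 0.1002, 0.1033]
eef_rot: [-0.504, -0.496, 0.504, -0.496]
force: [0.0, -5.5, -1.2]
finger_gap: 0.0437
```

```bash
python3 s.py
```

```text
t 9.5 q [-0.746, 0.401, 0.545, 2.039, -0.292, 0.777, -0.041] p [0.5321, 0.1002, 0.1033] y-axis yaw -0.87 F [0.01, -5.54, -1.16] M [-1.357, 0.049, -0.372] gap 0.0437 tq7 0.458
```

move_arm:
  series:
    - [0, 0, 0, -3, 0, 0, 0.04]
    - [0, 0, 0, -3, 0, 0, 0.04]
    - [0, 0, 0, -3, 0, 0, 0.04]

```text
t: 9.8
position: [0.532, 0.1005, 0.1032]
eef_rot: [0.49, 0.509, -0.491, 0.509]
force: [-0.3, -5.9, -2.7]
finger_gap: 0.0435
```

```bash
python3 s.py
```

```text
t 9.8 q [-0.736, 0.399, 0.531, 2.038, -0.284, 0.776, 0.004] p [0.532, 0.1005, 0.1032] y-axis yaw 2.14 F [-0.3, -5.89, -2.72] M [-1.285, 0.019, -0.276] gap 0.0435 tq7 0.327
```

move_arm:
  series:
    - [0, 0, 0, -3, 0, 0, 0.04]
    - [0, 0, 0, -3, 0, 0, 0.04]
    - [0, 0, 0, -3, 0, 0, 0.04]

```text
t: 10.1
position: [0.5319, 0.1008, 0.1032]
eef_rot: [0.477, 0.522, -0.477, 0.522]
force: [0.4, -4.6, -4.1]
finger_gap: 0.0432
```

```bash
python3 s.py
```

```text
t 10.1 q [-0.726, 0.397, 0.518, 2.037, -0.276, 0.775, 0.048] p [0.5319, 0.1008, 0.1032] y-axis yaw 5.17 F [0.41, -4.64, -4.09] M [-1.113, 0.17, -0.22] gap 0.0432 tq7 0.384
```

The torque no longer fits a clean click: it's either slip at the stop or slip while climbing, and the lateral force shows about 2 mm off-centre. I'll let go so the dial settles, re-centre, and regrip firmly so that slip can't confuse it.

move_arm:
  series:
    - [0, 0, 0, 0, 0, 0, 0.06]
    - [0, 0, 0, 0, 0, 0, 0.06]
    - [0, 0, 0.001, 0, 0, 0, 0.06]
    - [0, 0, 0.002, 0, 0, 0, 0.06]
    - [0, 0, 0.002, 0, 0, 0, 0.06]
    - [0, 0, 0.002, 0, 0, 0, 0.06]

```text
t: 10.7
position: [0.5325, 0.0991, 0.1035]
eef_rot: [0.476, 0.523, -0.476, 0.523]
force: [0.9, -0.4, -1.0]
finger_gap: 0.0598
```

```bash
python3 s.py
```

```text
t 10.7 q [-0.722, 0.396, 0.518, 2.037, -0.276, 0.775, 0.054] p [0.5325, 0.0991, 0.1035] y-axis yaw 5.32 F [0.85, -0.41, -0.95] M [-0.053, 0.036, 0.022] gap 0.0598 tq7 0.008
```

move_arm:
  series:
    - [0, 0, 0, 0, 0, 0, 0.04]
    - [0, 0, 0, 0, 0, 0, 0.04]
    - [0, 0, 0, 0, 0, 0, 0.04]
    - [0, 0, 0, 0, 0, 0, 0.04]
    - [0, 0, 0, 0, 0, 0, 0.04]
  force: 50

```text
t: 11.2
position: [0.5322, 0.099, 0.1035]
eef_rot: [0.476, 0.523, -0.476, 0.523]
force: [-2.5, 0.6, 3.1]
finger_gap: 0.0431
```

```bash
python3 s.py
```

```text
t 11.2 q [-0.722, 0.396, 0.518, 2.038, -0.276, 0.775, 0.054] p [0.5322, 0.099, 0.1035] y-axis yaw 5.33 F [-2.51, 0.65, 3.12] M [-0.066, 0.849, 0.038] gap 0.0431 tq7 0.01
```

move_arm:
  series:
    - [0, 0, 0, -3, 0, 0, 0.04]
    - [0, 0, 0, -3, 0, 0, 0.04]
    - [0, 0, 0, -3, 0, 0, 0.04]

```text
t: 11.5
position: [0.5321, 0.099, 0.1034]
eef_rot: [0.463, 0.535, -0.463, 0.534]
force: [-4.1, 0.6, 4.1]
finger_gap: 0.0435
```

```bash
python3 s.py
```

```text
t 11.5 q [-0.712, 0.394, 0.505, 2.037, -0.269, 0.775, 0.098] p [0.5321, 0.099, 0.1034] y-axis yaw 8.24 F [-4.13, 0.63, 4.11] M [-0.083, 1.064, -0.235] gap 0.0435 tq7 0.457
```

move_arm:
  series:
    - [0, 0, 0, -3, 0, 0, 0.04]
    - [0, 0, 0, -3, 0, 0, 0.04]
    - [0, 0, 0, -3, 0, 0, 0.04]

```text
t: 11.8
position: [0.5323, 0.0985, 0.1034]
eef_rot: [0.449, 0.546, -0.449, 0.546]
force: [-3.0, -4.1, 3.3]
finger_gap: 0.0434
```

```bash
python3 s.py
```

```text
t 11.8 q [-0.702, 0.392, 0.492, 2.037, -0.261, 0.774, 0.143] p [0.5323, 0.0985, 0.1034] y-axis yaw 11.21 F [-3.0, -4.14, 3.29] M [-1.122, 0.942, -0.315] gap 0.0434 tq7 0.416
```

move_arm:
  series:
    - [0, 0, 0, -2, 0, 0, 0.04]
    - [0, 0, 0, -2, 0, 0, 0.04]
    - [0, 0, 0, -2, 0, 0, 0.04]

```text
t: 12.1
position: [0.5324, 0.098, 0.1034]
eef_rot: [0.439, 0.554, -0.44, 0.554]
force: [-2.4, -7.0, 3.5]
finger_gap: 0.0437
```

```bash
python3 s.py
```

```text
t 12.1 q [-0.695, 0.39, 0.484, 2.036, -0.255, 0.773, 0.173] p [0.5324, 0.098, 0.1034] y-axis yaw 13.16 F [-2.41, -7.0, 3.47] M [-1.706, 0.739, -0.746] gap 0.0437 tq7 0.861
```

0.75 N m: this is the stop. I'm backing off at once.

move_arm:
  series:
    - [0, 0, 0, 5, 0, 0, 0.04]
    - [0, 0, 0, 8, 0, 0, 0.04]
    - [0, 0, 0, 8, 0, 0, 0.04]

```text
t: 12.4
position: [0.5323, 0.098, 0.1034]
eef_rot: [0.477, 0.522, -0.478, 0.522]
force: [-3.4, -7.8, 5.1]
finger_gap: 0.0434
```

```bash
python3 s.py
```

```text
t 12.4 q [-0.722, 0.396, 0.52, 2.038, -0.275, 0.775, 0.052] p [0.5323, 0.098, 0.1034] y-axis yaw 5.12 F [-3.35, -7.81, 5.12] M [-1.911, 0.903, 0.202] gap 0.0434 tq7 -1.547
```

The stop is confirmed (normal clicks are 0.4 or less). I'll release so the dial rests at click 0, re-centre on the felt lateral force, and regrip.

move_arm:
  series:
    - [0, 0, 0, 0, 0, 0, 0.06]
    - [0, 0, 0, 0, 0, 0, 0.06]
    - [0, -0.0004, 0.001, 0, 0, 0, 0.06]
    - [0, -0.0004, 0.0015, 0, 0, 0, 0.06]
    - [0, -0.0004, 0.0015, 0, 0, 0, 0.06]

```text
t: 12.9
position: [0.5323, 0.0975, 0.1035]
eef_rot: [0.476, 0.523, -0.476, 0.523]
force: [0.1, 0.4, 0.1]
finger_gap: 0.0602
```

```bash
python3 s.py
```

```text
t 12.9 q [-0.72, 0.395, 0.518, 2.039, -0.276, 0.775, 0.057] p [0.5323, 0.0975, 0.1035] y-axis yaw 5.32 F [0.11, 0.39, 0.09] M [-0.079, 0.082, 0.044] gap 0.0602 tq7 0.025
```

move_arm:
  series:
    - [0, 0, 0, 0, 0, 0, 0.04]
    - [0, 0, 0, 0, 0, 0, 0.04]
    - [0, 0, 0, 0, 0, 0, 0.04]
    - [0, 0, 0, 0, 0, 0, 0.04]
  force: 50

```text
t: 13.3
position: [0.5323, 0.0975, 0.1035]
eef_rot: [0.476, 0.523, -0.476, 0.523]
force: [1.3, 0.4, -0.1]
finger_gap: 0.0436
```

```bash
python3 s.py
```

```text
t 13.3 q [-0.72, 0.395, 0.518, 2.039, -0.276, 0.774, 0.057] p [0.5323, 0.0975, 0.1035] y-axis yaw 5.33 F [1.3, 0.4, -0.13] M [-0.014, -0.077, -0.056] gap 0.0436 tq7 0.001
```

move_arm:
  series:
    - [0, 0, 0, 4, 0, 0, 0.04]
    - [0, 0, 0, 4, 0, 0, 0.04]
    - [0, 0, 0, 4, 0, 0, 0.04]

```text
t: 13.6
position: [0.5322, 0.0975, 0.1035]
eef_rot: [0.494, 0.506, -0.494, 0.506]
force: [0.6, 0.4, 0.4]
finger_gap: 0.0437
```

```bash
python3 s.py
```

```text
t 13.6 q [-0.733, 0.398, 0.535, 2.039, -0.286, 0.776, -0.001] p [0.5322, 0.0975, 0.1035] y-axis yaw 1.44 F [0.6, 0.44, 0.42] M [-0.055, 0.012, 0.171] gap 0.0437 tq7 -0.511
```

move_arm:
  series:
    - [0, 0, 0, 4, 0, 0, 0.04]
    - [0, 0, 0, 4, 0, 0, 0.04]
    - [0, 0, 0, 4, 0, 0, 0.04]

```text
t: 13.9
position: [0.5321, 0.0975, 0.1035]
eef_rot: [-0.511, -0.489, 0.511, -0.489]
force: [-0.2, 0.2, 1.5]
finger_gap: 0.0435
```

```bash
python3 s.py
```

```text
t 13.9 q [-0.747, 0.401, 0.552, 2.04, -0.297, 0.777, -0.06] p [0.5321, 0.0975, 0.1035] y-axis yaw -2.52 F [-0.16, 0.17, 1.54] M [-0.053, 0.271, 0.092] gap 0.0435 tq7 -0.368
```

move_arm:
  series:
    - [0, 0, 0, 4, 0, 0, 0.04]
    - [0, 0, 0, 4, 0, 0, 0.04]
    - [0, 0, 0, 4, 0, 0, 0.04]

```text
t: 14.2
position: [0.532, 0.0975, 0.1035]
eef_rot: [-0.527, -0.471, 0.528, -0.471]
force: [-1.7, 0.8, 1.9]
finger_gap: 0.0433
```

```bash
python3 s.py
```

```text
t 14.2 q [-0.76, 0.405, 0.57, 2.041, -0.307, 0.779, -0.119] p [0.532, 0.0975, 0.1035] y-axis yaw -6.5 F [-1.7, 0.77, 1.88] M [-0.043, 0.513, -0.029] gap 0.0433 tq7 -0.236
```

move_arm:
  series:
    - [0, 0, 0, 4, 0, 0, 0.04]
    - [0, 0, 0, 4, 0, 0, 0.04]
    - [0, 0, 0, 4, 0, 0, 0.04]

```text
t: 14.5
position: [0.532, 0.0975, 0.1035]
eef_rot: [-0.544, -0.452, 0.544, -0.452]
force: [-2.8, 0.8, 3.8]
finger_gap: 0.0435
```

```bash
python3 s.py
```

```text
t 14.5 q [-0.773, 0.409, 0.587, 2.042, -0.318, 0.78, -0.178] p [0.532, 0.0975, 0.1035] y-axis yaw -10.5 F [-2.78, 0.84, 3.79] M [0.016, 0.938, -0.111] gap 0.0435 tq7 -0.108
```

The clean sawtooth is now visible: the first half-click crossing came near yaw -5.5°. I'll keep counting.

move_arm:
  series:
    - [0, -0.0006, 0, 4, 0, 0, 0.04]
    - [0, -0.0006, 0, 4, 0, 0, 0.04]
    - [0, -0.0006, 0, 4, 0, 0, 0.04]

```text
t: 14.8
position: [0.5318, 0.0976, 0.1035]
eef_rot: [0.559, 0.433, -0.559, 0.433]
force: [1.3, 0.4, -0.5]
finger_gap: 0.0431
```

```bash
python3 s.py
```

```text
t 14.8 q [-0.788, 0.412, 0.606, 2.043, -0.329, 0.781, -0.237] p [0.5318, 0.0976, 0.1035] y-axis yaw -14.5 F [1.33, 0.45, -0.54] M [-0.197, -0.113, -0.284] gap 0.0431 tq7 0.02
```

move_arm:
  series:
    - [0, 0, 0, 4, 0, 0, 0.04]
    - [0, 0, 0, 4, 0, 0, 0.04]
    - [0, 0, 0, 4, 0, 0, 0.04]

```text
t: 15.1
position: [0.5317, 0.0976, 0.1035]
eef_rot: [0.574, 0.413, -0.574, 0.413]
force: [2.2, -0.8, 0.5]
finger_gap: 0.0432
```

```bash
python3 s.py
```

```text
t 15.1 q [-0.801, 0.416, 0.623, 2.044, -0.34, 0.783, -0.296] p [0.5317, 0.0976, 0.1035] y-axis yaw -18.48 F [2.18, -0.78, 0.48] M [-0.156, -0.198, 0.176] gap 0.0432 tq7 -0.405
```

move_arm:
  series:
    - [0, 0, 0, 4, 0, 0, 0.04]
    - [0, 0, 0, 4, 0, 0, 0.04]
    - [0, 0, 0, 4, 0, 0, 0.04]

```text
t: 15.4
position: [0.5317, 0.0976, 0.1035]
eef_rot: [0.588, 0.393, -0.588, 0.393]
force: [0.3, -0.7, 0.7]
finger_gap: 0.0432
```

```bash
python3 s.py
```

```text
t 15.4 q [-0.815, 0.42, 0.641, 2.045, -0.352, 0.785, -0.354] p [0.5317, 0.0976, 0.1035] y-axis yaw -22.49 F [0.29, -0.75, 0.7] M [-0.117, -0.127, -0.008] gap 0.0432 tq7 -0.285
```

move_arm:
  series:
    - [0, 0, 0, 4, 0, 0, 0.04]
    - [0, 0, 0, 4, 0, 0, 0.04]
    - [0, 0, 0, 4, 0, 0, 0.04]

```text
t: 15.7
position: [0.5316, 0.0976, 0.1035]
eef_rot: [-0.601, -0.372, 0.601, -0.372]
force: [1.1, -1.5, 1.1]
finger_gap: 0.0434
```

```bash
python3 s.py
```

```text
t 15.7 q [-0.828, 0.425, 0.659, 2.045, -0.364, 0.787, -0.413] p [0.5316, 0.0976, 0.1035] y-axis yaw -26.49 F [1.11, -1.5, 1.06] M [-0.15, -0.055, -0.077] gap 0.0434 tq7 -0.161
```

move_arm:
  series:
    - [0, 0, 0, 4, 0, 0, 0.04]
    - [0, 0, 0, 4, 0, 0, 0.04]
    - [0, 0, 0, 4, 0, 0, 0.04]

```text
t: 16.0
position: [0.5315, 0.0976, 0.1035]
eef_rot: [-0.614, -0.351, 0.614, -0.351]
force: [0.4, 1.3, 1.6]
finger_gap: 0.0435
```

```bash
python3 s.py
```

```text
t 16.0 q [-0.841, 0.429, 0.677, 2.046, -0.376, 0.789, -0.471] p [0.5315, 0.0976, 0.1035] y-axis yaw -30.49 F [0.45, 1.31, 1.57] M [-0.094, 0.12, -0.245] gap 0.0435 tq7 -0.036
```

move_arm:
  series:
    - [0, 0, 0, 4, 0, 0, 0.04]
    - [0, 0, 0, 4, 0, 0, 0.04]
    - [0, 0, 0, 4, 0, 0, 0.04]

```text
t: 16.3
position: [0.5315, 0.0977, 0.1035]
eef_rot: [-0.626, -0.329, 0.626, -0.329]
force: [-1.5, 0.8, 3.3]
finger_gap: 0.0436
```

```bash
python3 s.py
```

```text
t 16.3 q [-0.855, 0.434, 0.695, 2.047, -0.389, 0.792, -0.528] p [0.5315, 0.0977, 0.1035] y-axis yaw -34.48 F [-1.52, 0.84, 3.26] M [0.078, 0.412, -0.012] gap 0.0436 tq7 -0.175
```

Rest 1 is near -17° and rest 2 near -34.5°. The pitches of 22° and 18° match the two clicks felt on the way down (23° and 18°). Three more to go.

move_arm:
  series:
    - [0, 0, 0, 4, 0, 0, 0.04]
    - [0, 0, 0, 4, 0, 0, 0.04]
    - [0, 0, 0, 4, 0, 0, 0.04]

```text
t: 16.6
position: [0.5314, 0.0977, 0.1035]
eef_rot: [-0.637, -0.307, 0.637, -0.307]
force: [-1.9, 1.0, 4.0]
finger_gap: 0.0433
```

```bash
python3 s.py
```

```text
t 16.6 q [-0.868, 0.439, 0.714, 2.047, -0.401, 0.795, -0.586] p [0.5314, 0.0977, 0.1035] y-axis yaw -38.5 F [-1.87, 0.95, 4.02] M [0.167, 0.717, 0.101] gap 0.0433 tq7 -0.324
```

move_arm:
  series:
    - [0, 0, 0, 4, 0, 0, 0.04]
    - [0, 0, 0, 4, 0, 0, 0.04]
    - [0, 0, 0, 4, 0, 0, 0.04]

```text
t: 16.9
position: [0.5313, 0.0978, 0.1035]
eef_rot: [-0.647, -0.285, 0.647, -0.284]
force: [-2.7, 2.2, 5.4]
finger_gap: 0.0435
```

```bash
python3 s.py
```

```text
t 16.9 q [-0.881, 0.445, 0.732, 2.048, -0.414, 0.797, -0.644] p [0.5313, 0.0978, 0.1035] y-axis yaw -42.53 F [-2.73, 2.19, 5.44] M [0.225, 0.765, -0.026] gap 0.0435 tq7 -0.134
```

move_arm:
  series:
    - [0, 0, 0, 4, 0, 0, 0.04]
    - [0, 0, 0, 4, 0, 0, 0.04]
    - [0, 0, 0, 4, 0, 0, 0.04]

```text
t: 17.2
position: [0.5313, 0.0978, 0.1035]
eef_rot: [-0.657, -0.262, 0.657, -0.262]
force: [-3.1, 2.5, 5.0]
finger_gap: 0.0434
```

```bash
python3 s.py
```

```text
t 17.2 q [-0.895, 0.451, 0.751, 2.049, -0.427, 0.801, -0.701] p [0.5313, 0.0978, 0.1035] y-axis yaw -46.54 F [-3.11, 2.51, 4.97] M [0.311, 0.954, -0.182] gap 0.0434 tq7 -0.009
```

move_arm:
  series:
    - [0, 0, 0, 4, 0, 0, 0.04]
    - [0, 0, 0, 4, 0, 0, 0.04]
    - [0, 0, 0, 4, 0, 0, 0.04]

```text
t: 17.5
position: [0.5312, 0.0979, 0.1035]
eef_rot: [-0.665, -0.239, 0.666, -0.238]
force: [-4.7, 1.9, 6.5]
finger_gap: 0.0433
```

```bash
python3 s.py
```

```text
t 17.5 q [-0.908, 0.457, 0.769, 2.049, -0.441, 0.804, -0.758] p [0.5312, 0.0979, 0.1035] y-axis yaw -50.55 F [-4.67, 1.89, 6.54] M [0.372, 1.049, -0.313] gap 0.0433 tq7 0.117
```

move_arm:
  series:
    - [0, 0, 0, 3, 0, 0, 0.04]
    - [0, 0, 0, 3, 0, 0, 0.04]
    - [0, 0, 0, 3, 0, 0, 0.04]

```text
t: 17.8
position: [0.5312, 0.098, 0.1035]
eef_rot: [-0.671, -0.222, 0.672, -0.221]
force: [-4.2, 2.1, 7.1]
finger_gap: 0.0436
```

```bash
python3 s.py
```

```text
t 17.8 q [-0.917, 0.461, 0.783, 2.05, -0.451, 0.806, -0.8] p [0.5312, 0.098, 0.1035] y-axis yaw -53.51 F [-4.16, 2.06, 7.11] M [0.469, 1.112, 0.097] gap 0.0436 tq7 -0.242
```

move_arm:
  series:
    - [0, 0, 0, 3, 0, 0, 0.04]
    - [0, 0, 0, 3, 0, 0, 0.04]
    - [0, 0, 0, 3, 0, 0, 0.04]

```text
t: 18.1
position: [0.5312, 0.0979, 0.1035]
eef_rot: [-0.677, -0.204, 0.677, -0.203]
force: [-3.9, 2.6, 7.2]
finger_gap: 0.0433
```

```bash
python3 s.py
```

```text
t 18.1 q [-0.927, 0.466, 0.797, 2.05, -0.461, 0.809, -0.843] p [0.5312, 0.0979, 0.1035] y-axis yaw -56.52 F [-3.87, 2.58, 7.22] M [0.529, 1.222, 0.048] gap 0.0433 tq7 -0.214
```

Rest 3 is near -53°. Two more to go, with a small recentring.

move_arm:
  series:
    - [0, -0.001, 0, 3, 0, 0, 0.04]
    - [0, -0.001, 0, 3, 0, 0, 0.04]
    - [0, -0.001, 0, 3, 0, 0, 0.04]

```text
t: 18.4
position: [0.5311, 0.0981, 0.1035]
eef_rot: [-0.682, -0.186, 0.682, -0.186]
force: [0.3, -2.9, 3.5]
finger_gap: 0.0435
```

```bash
python3 s.py
```

```text
t 18.4 q [-0.938, 0.471, 0.811, 2.051, -0.471, 0.811, -0.887] p [0.5311, 0.0981, 0.1035] y-axis yaw -59.54 F [0.26, -2.89, 3.48] M [-0.735, 0.364, 0.004] gap 0.0435 tq7 -0.189
```

move_arm:
  series:
    - [0, 0, 0, 3, 0, 0, 0.04]
    - [0, 0, 0, 3, 0, 0, 0.04]
    - [0, 0, 0, 3, 0, 0, 0.04]

```text
t: 18.7
position: [0.531, 0.0982, 0.1035]
eef_rot: [-0.687, -0.168, 0.687, -0.168]
force: [-0.7, -3.4, 4.2]
finger_gap: 0.0434
```

```bash
python3 s.py
```

```text
t 18.7 q [-0.948, 0.476, 0.825, 2.052, -0.481, 0.814, -0.929] p [0.531, 0.0982, 0.1035] y-axis yaw -62.56 F [-0.65, -3.37, 4.21] M [-0.921, 0.395, -0.09] gap 0.0434 tq7 -0.074
```

move_arm:
  series:
    - [0, 0, 0, 3, 0, 0, 0.04]
    - [0, 0, 0, 3, 0, 0, 0.04]
    - [0, 0, 0, 3, 0, 0, 0.04]

```text
t: 19.0
position: [0.531, 0.0982, 0.1035]
eef_rot: [-0.691, -0.149, 0.691, -0.15]
force: [-1.2, -2.8, 4.5]
finger_gap: 0.0433
```

```bash
python3 s.py
```

```text
t 19.0 q [-0.957, 0.482, 0.839, 2.052, -0.492, 0.817, -0.971] p [0.531, 0.0982, 0.1035] y-axis yaw -65.57 F [-1.19, -2.76, 4.47] M [-1.063, 0.484, -0.225] gap 0.0433 tq7 0.02
```

move_arm:
  series:
    - [0, 0, 0, 3, 0, 0, 0.04]
    - [0, 0, 0, 3, 0, 0, 0.04]
    - [0, 0, 0, 3, 0, 0, 0.04]

```text
t: 19.3
position: [0.531, 0.0983, 0.1035]
eef_rot: [-0.695, -0.131, 0.695, -0.132]
force: [-1.7, -2.1, 4.9]
finger_gap: 0.0435
```

```bash
python3 s.py
```

```text
t 19.3 q [-0.967, 0.487, 0.853, 2.053, -0.503, 0.82, -1.013] p [0.531, 0.0983, 0.1035] y-axis yaw -68.57 F [-1.66, -2.14, 4.93] M [-1.084, 0.502, -0.308] gap 0.0435 tq7 0.114
```

move_arm:
  series:
    - [0, 0, 0, 3, 0, 0, 0.04]
    - [0, 0, 0, 3, 0, 0, 0.04]
    - [0, 0, 0, 3, 0, 0, 0.04]

```text
t: 19.6
position: [0.531, 0.0983, 0.1035]
eef_rot: [-0.698, -0.113, 0.698, -0.113]
force: [-1.3, -2.8, 4.8]
finger_gap: 0.0438
```

```bash
python3 s.py
```

```text
t 19.6 q [-0.976, 0.493, 0.867, 2.053, -0.514, 0.823, -1.055] p [0.531, 0.0983, 0.1035] y-axis yaw -71.54 F [-1.32, -2.85, 4.83] M [-0.842, 0.578, 0.141] gap 0.0438 tq7 -0.234
```

move_arm:
  series:
    - [0, 0, 0, 3, 0, 0, 0.04]
    - [0, 0, 0, 3, 0, 0, 0.04]
    - [0, 0, 0, 3, 0, 0, 0.04]

```text
t: 19.9
position: [0.5309, 0.0984, 0.1035]
eef_rot: [-0.701, -0.095, 0.701, -0.095]
force: [-1.8, -2.9, 6.3]
finger_gap: 0.0436
```

```bash
python3 s.py
```

```text
t 19.9 q [-0.985, 0.499, 0.881, 2.053, -0.525, 0.827, -1.096] p [0.5309, 0.0984, 0.1035] y-axis yaw -74.54 F [-1.79, -2.9, 6.34] M [-0.827, 0.627, 0.054] gap 0.0436 tq7 -0.206
```

move_arm:
  series:
    - [0, 0, 0, 3, 0, 0, 0.04]
    - [0, 0, 0, 3, 0, 0, 0.04]
    - [0, 0, 0, 3, 0, 0, 0.04]

```text
t: 20.2
position: [0.5309, 0.0984, 0.1035]
eef_rot: [-0.703, -0.077, 0.703, -0.077]
force: [-2.3, -2.8, 5.2]
finger_gap: 0.0436
```

```bash
python3 s.py
```

```text
t 20.2 q [-0.994, 0.505, 0.895, 2.054, -0.536, 0.831, -1.138] p [0.5309, 0.0984, 0.1035] y-axis yaw -77.55 F [-2.33, -2.81, 5.21] M [-0.84, 0.721, -0.046] gap 0.0436 tq7 -0.114
```

Rest 4 is near -71°, and the halfway point to click 5 is just being passed. I'll approach rest 5 carefully.

move_arm:
  series:
    - [0, 0, 0, 3, 0, 0, 0.04]
    - [0, 0, 0, 3, 0, 0, 0.04]
    - [0, 0, 0, 3, 0, 0, 0.04]

```text
t: 20.5
position: [0.5309, 0.0985, 0.1035]
eef_rot: [-0.705, -0.058, 0.705, -0.058]
force: [-2.0, -1.9, 6.1]
finger_gap: 0.0434
```

```bash
python3 s.py
```

```text
t 20.5 q [-1.003, 0.511, 0.908, 2.054, -0.547, 0.834, -1.179] p [0.5309, 0.0985, 0.1035] y-axis yaw -80.55 F [-1.99, -1.91, 6.12] M [-0.802, 0.712, -0.067] gap 0.0434 tq7 -0.02
```

move_arm:
  series:
    - [0, 0, 0, 3, 0, 0, 0.04]
    - [0, 0, 0, 3, 0, 0, 0.04]
    - [0, 0, 0, 3, 0, 0, 0.04]

```text
t: 20.8
position: [0.5309, 0.0985, 0.1035]
eef_rot: [-0.706, -0.04, 0.706, -0.04]
force: [-1.9, -1.7, 6.6]
finger_gap: 0.0434
```

```bash
python3 s.py
```

```text
t 20.8 q [-1.012, 0.518, 0.922, 2.054, -0.559, 0.839, -1.221] p [0.5309, 0.0985, 0.1035] y-axis yaw -83.56 F [-1.88, -1.66, 6.59] M [-0.771, 0.712, -0.211] gap 0.0434 tq7 0.075
```

move_arm:
  series:
    - [0, 0, 0, 3, 0, 0, 0.04]
    - [0, 0, 0, 3, 0, 0, 0.04]
    - [0, 0, 0, 3, 0, 0, 0.04]

```text
t: 21.1
position: [0.5309, 0.0986, 0.1035]
eef_rot: [-0.707, -0.021, 0.707, -0.021]
force: [-2.2, -0.9, 6.4]
finger_gap: 0.0432
```

```bash
python3 s.py
```

```text
t 21.1 q [-1.021, 0.524, 0.936, 2.055, -0.571, 0.843, -1.262] p [0.5309, 0.0986, 0.1035] y-axis yaw -86.56 F [-2.25, -0.89, 6.39] M [-0.657, 0.83, -0.266] gap 0.0432 tq7 0.169
```

move_arm:
  series:
    - [0, 0, 0, 2, 0, 0, 0.04]
    - [0, 0, 0, 2, 0, 0, 0.04]
    - [0, 0, 0, 2, 0, 0, 0.04]

```text
t: 21.4
position: [0.5309, 0.0986, 0.1035]
eef_rot: [-0.707, -0.009, 0.707, -0.009]
force: [-1.5, -0.5, 5.9]
finger_gap: 0.0434
```

```bash
python3 s.py
```

```text
t 21.4 q [-1.026, 0.529, 0.945, 2.055, -0.578, 0.846, -1.289] p [0.5309, 0.0986, 0.1035] y-axis yaw -88.55 F [-1.46, -0.53, 5.95] M [-0.575, 0.805, -0.055] gap 0.0434 tq7 -0.005
```

Rest 5 reached (the torque collapsed to -0.05 right at it). I'll release and hold, then check and lift.

move_arm:
  series:
    - [0, 0, 0, 0, 0, 0, 0.06]
    - [0, 0, 0, 0, 0, 0, 0.06]
    - [0, 0, 0, 0, 0, 0, 0.06]
    - [0, 0, 0, 0, 0, 0, 0.06]
    - [0, 0, 0, 0, 0, 0, 0.06]
    - [0, 0, 0, 0, 0, 0, 0.06]
    - [-0.03, 0, 0, 0, 0, 0, 0.06]
    - [-0.07, 0, 0, 0, 0, 0, 0.06]
    - [-0.11, 0, 0, 0, 0, 0, 0.06]
    - [-0.11, 0, 0, 0, 0, 0, 0.0]
    - [-0.11, 0, 0, 0, 0, 0, 0.0]
    - [-0.11, 0, 0, 0, 0, 0, 0.0]
  force: 20

```text
t: 22.6
position: [0.5305, 0.0986, 0.2127]
eef_rot: [-0.707, -0.008, 0.707, -0.008]
force: [-0.2, 0.1, -0.9]
finger_gap: 0.0394
```

```bash
python3 s.py; python3 - <<'E'
from h import *
o=arm.get_obs();M=R.from_quat(o["eef_rot"]).as_matrix()
print((M.T@(np.array([.472,-.058,.21])-o["position"])).round(4),(M.T@[.9955,.095,0]).round(3))
E
```

```text
t 22.6 q [-1.182, 0.388, 1.119, 1.964, -0.406, 1.04, -1.427] p [0.5305, 0.0986, 0.2127] y-axis yaw -88.65 F [-0.2, 0.13, -0.93] M [0.021, 0.16, 0.003] gap 0.0394 tq7 -0.016
[0.0028 0.1552 0.0621] [-0.001 -0.072 -0.997]
```

move_arm:
  series:
    - [0, 0.04, 0.016, 0, 0, 0, 0]
    - [0, 0.08, 0.032, 0, 0, 0, 0]
    - [0, 0.12, 0.048, 0, 0, 0, 0]
    - [0, 0.155, 0.062, 0, 0, 0, 0]
    - [0, 0.155, 0.062, 0, 0, 0, 0]
    - [0, 0.155, 0.062, 0, 0, 0, 0]
    - [0.04, 0.155, 0.062, 0, 0, 0, 0]
    - [0.08, 0.155, 0.062, 0, 0, 0, 0]
    - [0.08, 0.155, 0.062, 0, 0, 0, 0]
    - [0.08, 0.155, 0.062, 0, 0, 0, 0]

```text
t: 23.6
position: [0.4725, -0.0583, 0.1337]
eef_rot: [-0.706, -0.007, 0.708, -0.009]
force: [0.6, 0.4, 1.1]
finger_gap: 0.0008
```

```bash
python3 s.py; python3 - <<'E'
from cell import arm
import cv2,numpy as np
b=arm.read_camera("scene")[170:300,280:430,::-1]
cv2.imwrite("pics/e.png",cv2.resize(b,(600,520),interpolation=2))
E
```

```text
t 23.6 q [-0.879, 0.373, 1.059, 2.169, -0.44, 0.835, -1.093] p [0.4725, -0.0583, 0.1337] y-axis yaw -88.7 F [0.61, 0.37, 1.07] M [-0.011, 0.104, 0.0] gap 0.0008 tq7 0.437
```

View pics/e.png

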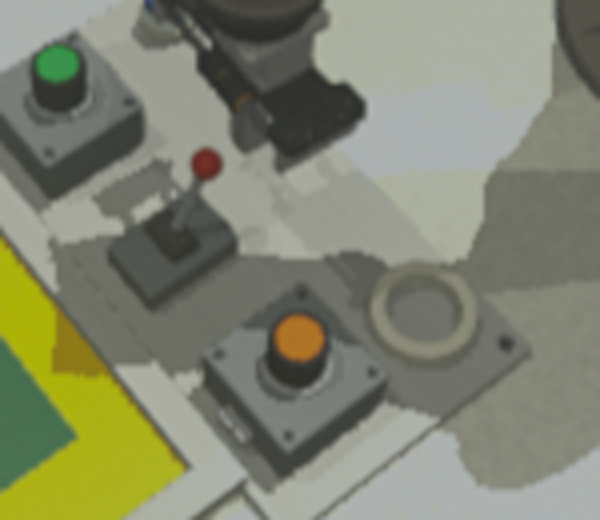

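The fingertips (248,135) are right behind the ball (206,163) on the near side, in line with the bed's x direction. I'll push.

move_arm:
  series:
    - [0, -0.001, -0.01, 0, 0, 0, 0]
    - [0, -0.0015, -0.02, 0, 0, 0, 0]
    - [0, -0.002, -0.03, 0, 0, 0, 0]
    - [0, -0.003, -0.04, 0, 0, 0, 0]
    - [0, -0.0035, -0.05, 0, 0, 0, 0]
    - [0, -0.004, -0.06, 0, 0, 0, 0]
    - [0, -0.005, -0.07, 0, 0, 0, 0]
    - [0, -0.006, -0.08, 0, 0, 0, 0]
    - [0, -0.0065, -0.088, 0, 0, 0, 0]
    - [0, -0.0068, -0.094, 0, 0, 0, 0]
    - [0, -0.0068, -0.094, 0, 0, 0, 0]

```text
t: 24.75
position: [0.5654, -0.0487, 0.1329]
eef_rot: [-0.706, -0.008, 0.708, -0.008]
force: [-9.2, 3.7, -0.0]
finger_gap: 0.0005
```

```bash
python3 s.py
```

```text
t 24.75 q [-0.742, 0.526, 0.95, 1.971, -0.537, 0.924, -1.062] p [0.5654, -0.0487, 0.1329] y-axis yaw -88.67 F [-9.22, 3.74, -0.03] M [0.683, 2.408, 0.042] gap 0.0005 tq7 -0.047
```

move_arm:
  series:
    - [0, 0, -0.004, 0, 0, 0, 0]
    - [0, 0, -0.004, 0, 0, 0, 0]

```text
t: 24.95
position: [0.5662, -0.0487, 0.1325]
eef_rot: [-0.704, -0.009, 0.71, -0.007]
force: [-29.6, 4.1, 16.6]
finger_gap: 0.0006
```

```bash
python3 s.py
```

```text
t 24.95 q [-0.737, 0.531, 0.948, 1.965, -0.539, 0.931, -1.062] p [0.5662, -0.0487, 0.1325] y-axis yaw -88.71 F [-29.61, 4.12, 16.59] M [0.953, 7.156, 0.082] gap 0.0006 tq7 -0.095
```

move_arm:
  series:
    - [0, 0, -0.004, 0, 0, 0, 0]
    - [0, 0, -0.004, 0, 0, 0, 0]

```text
t: 25.15
position: [0.567, -0.0487, 0.1321]
eef_rot: [-0.702, -0.009, 0.712, -0.006]
force: [-52.9, 6.0, 36.6]
finger_gap: 0.0008
```

```bash
python3 s.py
```

```text
t 25.15 q [-0.731, 0.536, 0.945, 1.959, -0.54, 0.94, -1.061] p [0.567, -0.0487, 0.1321] y-axis yaw -88.75 F [-52.92, 6.05, 36.59] M [1.393, 12.437, 0.187] gap 0.0008 tq7 -0.151
```

The end of travel is clear (stiff rise in force). I'll back off, lift and look.

move_arm:
  series:
    - [0, 0, 0.008, 0, 0, 0, 0]
    - [0, 0, 0.03, 0, 0, 0, 0]
    - [0, 0, 0.06, 0, 0, 0, 0]
    - [-0.04, 0, 0.09, 0, 0, 0, 0]
    - [-0.08, 0, 0.1, 0, 0, 0, 0]
    - [-0.1, -0.04, 0.1, 0, 0, 0, 0]
    - [-0.1, -0.08, 0.1, 0, 0, 0, 0]
    - [-0.1, -0.08, 0.1, 0, 0, 0, 0]
    - [-0.1, -0.08, 0.1, 0, 0, 0, 0]

```text
t: 26.05
position: [0.4732, 0.0306, 0.2339]
eef_rot: [0.707, 0.01, -0.707, 0.009]
force: [-0.2, -0.6, -0.7]
finger_gap: 0.0007
```

```bash
python3 s.py; python3 - <<'E'
from cell import arm
import cv2,numpy as np
b=arm.read_camera("scene")[150:300,260:430,::-1]
cv2.imwrite("pics/f.png",cv2.resize(b,(680,600),interpolation=2))
E
```

```text
t 26.05 q [-1.34, 0.175, 1.293, 2.076, -0.198, 1.025, -1.492] p [0.4732, 0.0306, 0.2339] y-axis yaw -88.46 F [-0.24, -0.64, -0.74] M [-0.072, 0.135, -0.019] gap 0.0007 tq7 -0.498
```

View pics/f.png

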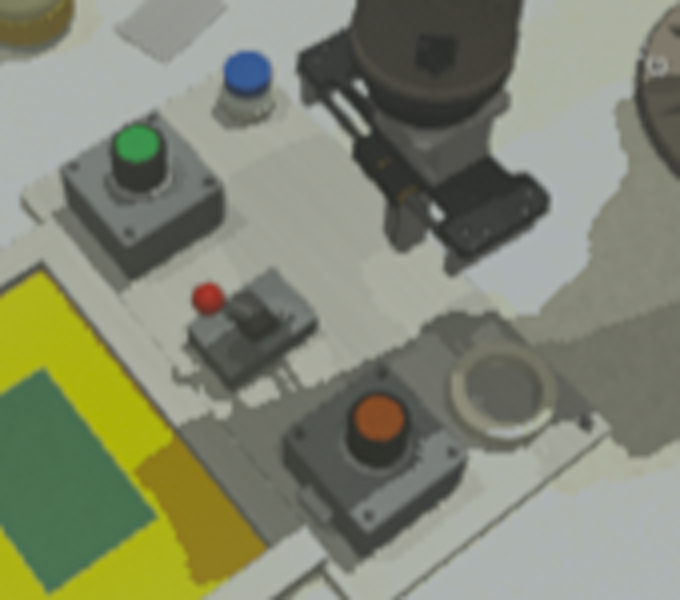

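The red ball now leans to the far side at (208,298). The pods, tape roll and pot are where they were, and the arm is clear. Handing in.

```bash
python3 -c "
from cell import arm
print(arm.job_done())"
```

```text
the job is handed in; nothing more can be done
None
```

The orange dial was turned back to its stop, then set five clicks clockwise by feel, and the lever was locked. The job was handed in at about 26 s of the 72 s allowed.

**Stop:** The dial reached its stop at a peak of 0.746 N m. That is harder than intended and very near the roughly 0.75 N m damage level, so I backed off at once. I can't rule out that the limit was grazed. Before that, light-grip slip and a 1–2 mm centring error had blurred the torque signal, so I let go, re-centred and gripped harder.

**Five clicks:** The torque changes put the rests about 22, 18, 18, 18 and 18 degrees apart. The first two match the two clicks felt on the way down. At the fifth rest the torque fell to about zero, and I released the dial there. The climb torques read lower (0.1–0.18 N m) than the stated 0.25–0.4 N m. I put that down to coarse sampling; it doesn't affect the count, which rests on feel alone.

**Lever:** I pushed it to a hard end stop, where the measured force peaked at about 65 N in all. The last picture shows the red ball leaning to the far side. The green dial, tape roll and small pot look undisturbed, and the gripper was clear with no contact force. The other bystanders were not checked again, but the arm did not touch anything near them.

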